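# Close a roast canister with its vented inner lid and take the outer lid off

## Robot

A 6-joint arm with a two-finger parallel gripper is mounted at the origin on a cart in front of the work surface, level with it; the furniture and walls round the work are solid. World frame = base frame: x ahead of the robot, y to its left, z up, the work surface at z = 0. Lengths are in m, angles in rad, forces in N, time in s.
With the tool pointing down it reaches from about 0.35 to 0.775 m from the base axis. Payload 5.5 kg.
Tool frame: the origin (TCP) lies at the very end of the fingers, on their centre line; the grasp point (between the pads) lies 19 mm behind it; z points along the fingers, y is the line along which they close (so a half turn about z gives the same grasp; the last joint's range is limited). The gripper opens to 85 mm and grips with 20 to 120 N. Pads are 22 mm wide; open, the fingers measure 114 mm over their backs; the gripper's body (76 mm by 85 mm) begins 54 mm behind the grasp point. The pads swing forward as they close: fully open they stand 13 mm farther back than shut.
Start: joints at [1.05, 0.313, 0.046, 1.304, 0, 1.431], TCP at [0.214, 0.534, 0.231] pointing down, gripper open.
Joint ranges: [-2.76, 2.76], [-0.86, 1.69], [-1.03, 1.26], [-2.2, 2.34], [-1.47, 1.5], [-3.14, 3.14]. Speed limits (rad/s): [2.57, 2.57, 3.14, 3.14, 3.14, 3.14].

## Interface

Orientations are given as a unit quaternion [w, x, y, z].
In Python, from workcell import get_state, read_camera, hand_in gives the robot as it stands.
- The arm moves only by the tool send_rows, never from a script. Its argument "increments" is a list of rows, each an object of numbers: "dx", "dy", "dz": the shift along the world's x, y, z in units of 25 mm (1.0 is 25 mm); "roll": the turn about the world's z in units of 8 degrees (1.0 is 8 degrees); "claw": the opening, from -1 (shut) to 1 (fully open). In form: [{"dx": .., "dy": .., "dz": .., "roll": .., "claw": ..}, ...]. A call has exactly 5 rows; each row is the pose to reach, as a shift and turn from the pose commanded when the call began; what a row does not reach only later rows make up. A row lasts 1/8 s, in which the tool goes at most 62.5 mm and 10.7 degrees, less where a joint would pass 70% of its speed; a pose out of reach is approached as far as the arm can. A call with a gripper value outside its range is refused whole. The fingers move at their own pace and stop on an object; "grip_force" is the grip in N (left out, the last holds). Time passes only in rows, so rows that repeat a pose let the fingers close, or fill a call up. It gives the time, the measured TCP pose, the force, the opening and the grip force at its end, in the units of the state.
- get_state(): the state, without advancing time (a new reading comes with each control period).
- read_camera(name): name is "scene" or "top" or "wrist"; returns a dict with "image" (400x640x3 uint8, blue, green, red), "fx", "fy", "cx", "cy" (pixels), "world_to_cam" (4x4, takes a point from world to camera coordinates). Camera axes: x right, y up, looking along -z (the intrinsics and any distortion apply to the point x, -y, -z); pixel columns grow to the right and rows downward; lengths in m; the calibration is good to about 2 mm. A picture is of the moment at which its call begins. There is no depth.
- hand_in(): hands the job in; it is judged then, once.
The state is a dict: "clock": time; "joint_pos": joint angles; "qvel": joint speeds; "tau": joint torques, N m; "tcp_pos": TCP position; "orientation": TCP orientation; "wrist_force": force on the tool from outside, world axes, zero at the start; "ft_torque": the same for the moment, N m; "finger_gap": finger opening in m; "grip_force": force on a finger pad.
Only numpy, scipy, OpenCV 4.12 (cv2) and the standard library are available. Lean on these libraries where they do the work, as an engineer would, in place of code of your own. Each camera call takes 0.05 s, during which the arm holds its last target. There are 200 camera calls.

## Task

The fresh roast in the steel canister has to rest with its vents open. Take the two-part lid standing on the cork mat by its wooden knob, carry both lids together as one set onto the canister, and press the inner lid down past its catches until it is flush on the rim. Then let go of the knob, take only the dark outer lid by its collar and lift it straight off the seated inner lid without disturbing that one, and finish while still holding the outer lid level in the air, at least 10 cm above where it sat; leave the canister standing where it is and do not disturb the cup, timer, spoon and bean tray.

Things in the scene. Friction and masses are not known exactly. Their poses are not given: they have to be found in the camera images.
- canister: Round brushed-steel canister with a plain brown band, open at the top, loose, about 0.9 kg, half full of roasted beans (fixed in it), standing upright. 89 mm across, 90 mm high, mouth 80 mm across. Origin at the centre of its underside, z up.
- mouth (a point): Centre of the canister's mouth, level with the rim, 90 mm above the canister's origin. 6 mm below the rim four small grey sprung nubs stand in: the inner lid's plug stops on them, 5 to 7 mm short of home, until pushed down with about 7 to 15 N; they then snap into its groove, draw it home and keep it.
- inner_lid: Inner lid, white, loose, 0.11 kg, round. Origin: centre of its flange's underside (the face that lands on the rim: flush when at mouth), z up. Below: plug 74 mm wide, 15 mm deep, tapering to 65 at its foot. Above: flange 86 mm wide, 5 mm thick, with small black vents; boss 31 mm wide to z = 10. At the start it stands on the mat, origin 21 mm above the table.
- knob (a point): Middle of the inner lid's wooden knob: 24 mm across, 24 mm high, on a 15 mm steel stem; this point is 41 mm above the inner lid's origin, the knob spans 29 to 53 mm. Lifting by the knob carries the outer lid along.
- outer_lid: Outer lid, dark steel ring cover lying loose on the inner lid's flange, hiding its vents; 0.10 kg, round. Origin: centre of its plate's underside, z up; nested it is 5 mm above the inner lid's origin. Plate 103 mm wide, 4 mm thick, 35 mm hole for boss and knob; skirt 96 mm wide inside, down to z = -11 mm, loose round flange and canister. Lifts straight off over the knob.
- collar (a point): Centre of the outer lid's brushed-steel grip collar, 52 mm across outside, 40 mm inside: it rises from the plate's top (z = 4 mm of the outer lid) to z = 19 mm; this point is at z = 12 mm. The knob stands up through it, its top 29 mm above the collar's top; open fingers straddle the knob to take the collar.
- mat: Round cork mat, 112 mm across, 6 mm thick, fixed to the table; origin at the centre of its underside. The lid set stands on it at the start, within a few mm of its centre.
- cup: White cupping bowl with black rim, filled dark, 92 mm across, 60 mm high; a bystander. Origin at the centre of its underside.
- timer: Small white digital timer, 64 x 68 x 17 mm; a bystander. Origin at the centre of its underside.
- spoon: Steel cupping spoon, 192 x 43 x 17 mm, lying along its x; a bystander. Origin under its middle.
- tray: Blue sample tray with a zip bag of green beans, 122 x 216 x 49 mm, long along its y; a bystander. Origin at the centre of its underside.
Mind the look-alikes: they are no part of the job. What is shaped like the inner_lid but red or yellow is not meant.

How it is judged:
On the way, in this order (a step that is already met when the one before it is completed fails the run):
1. the lid set is held up by the inner lid, clear of the mat, with the outer lid lying on it (z of outer_lid in the frame of inner_lid between 0.002 and 0.008 m and distance between outer_lid and inner_lid below 0.009 m and angle between the z axis of outer_lid and the z axis of inner_lid, either way round below 0.08 rad and height (world z) of inner_lid above 0.06 m and contact force between the fingers and inner_lid above 1 N and contact force between inner_lid and canister below 0.05 N), for 0.2 s.
2. the inner lid is pressed flush onto the canister's rim, the outer lid still lying on it (z of inner_lid in the frame of canister between 0.0875 and 0.092 m and angle between the z axis of inner_lid and the z axis of canister, either way round below 0.05 rad and horizontal distance between inner_lid and canister below 0.004 m and z of outer_lid in the frame of inner_lid between 0.002 and 0.008 m and distance between outer_lid and inner_lid below 0.009 m and angle between the z axis of outer_lid and the z axis of inner_lid, either way round below 0.08 rad), for 0.2 s.
3. the outer lid alone is lifted off, the inner lid flush (z of inner_lid in the frame of canister between 0.0875 and 0.092 m and angle between the z axis of inner_lid and the z axis of canister, either way round below 0.05 rad and horizontal distance between inner_lid and canister below 0.004 m and z of outer_lid in the frame of inner_lid above 0.06 m), for 0.2 s.
At the end, for the whole second after the job is handed in: Inner lid flush on the upright canister (origin 87.5-92 mm above the canister's, within 4 mm of its axis, tilt under 0.05 rad), untouched by the robot; fingers hold the outer lid still, tilt under 0.3 rad, its origin over 175 mm above the table (it sat at 95), touching no lid or canister (z of inner_lid in the frame of canister between 0.0875 and 0.092 m and angle between the z axis of inner_lid and the z axis of canister, either way round below 0.05 rad and horizontal distance between inner_lid and canister below 0.004 m and height (world z) of outer_lid above 0.175 m and angle between outer_lid's own z axis and vertical below 0.3 rad and contact force between the fingers and outer_lid above 1 N and contact force between each of outer_lid, the arm, the fingers and inner_lid below 0.05 N and contact force between each of outer_lid, the arm and canister below 0.05 N and linear speed of outer_lid below 0.03 m/s and angle between canister's own z axis and vertical below 0.05 rad and height (world z) of canister below 0.01 m and linear speed of inner_lid below 0.02 m/s); the arm keeps its last pose, push and grip.
It fails at once if the lids are parted while the inner lid is not flush in the canister (outer lid taken off early, or the inner lid pulled up or tipped with it) ((z of outer_lid in the frame of inner_lid above 0.012 m or horizontal distance between outer_lid and inner_lid above 0.02 m) and not (z of inner_lid in the frame of canister between 0.0875 and 0.092 m and angle between the z axis of inner_lid and the z axis of canister, either way round below 0.05 rad and horizontal distance between inner_lid and canister below 0.004 m)).
It fails at once if the canister is shoved more than 35 mm or tipped (distance of canister from where it was at the start of the episode above 0.035 m or angle between canister's own z axis and vertical above 0.2 rad).
It fails at once if a bystander is disturbed (moved more than 20 mm) (distance of any of cup, timer, spoon, tray from where it was at the start of the episode above 0.02 m).
It also fails if it takes over 46 s, if anything falls off the work surface, if the arm or the gripper's body presses on something with over 40 N, if the wrist force passes 120 N, or if a joint passes its speed limit or range.

## Working session

There is one attempt and no reset: what is moved stays moved. The work goes in short steps, Python scripts to look and compute and a tool call to move; the robot and the scene stay as the last step left them, time stands still between calls to the robot, and variables do not carry over. Pictures are saved under pics/ and viewed, at most 10 in all, crops included, and the job is handed in when it is done.

Besides the shell and the picture viewer there is one more tool, called after "Emit:" as name(argument=value, ...), one argument or row to a line, values as JSON. send_rows: Moves the arm, as the interface text tells. Its arguments: {"type":"object","properties":{"increments":{"type":"array","items":{"type":"object","properties":{"dx":{"type":"number"},"dy":{"type":"number"},"dz":{"type":"number"},"roll":{"type":"number"},"claw":{"type":"number"}}}},"grip_force":{"type":"number"}},"required":["increments"]}

```bash
mkdir -p pics
cat > h.py <<'E'
import numpy as np, cv2
from workcell import get_state, read_camera, hand_in
def ray(c,u,v,z):
    T=np.array(c["world_to_cam"]);R=T[:3,:3];t=T[:3,3]
    d=R.T@np.array([(u-c["cx"])/c["fx"],-(v-c["cy"])/c["fy"],-1]);o=-R.T@t
    return o+d*(z-o[2])/d[2]
def proj(c,p):
    T=np.array(c["world_to_cam"]);q=T[:3,:3]@np.array(p)+T[:3,3]
    return c["cx"]+c["fx"]*q[0]/-q[2],c["cy"]-c["fy"]*q[1]/-q[2]
E
python3 - <<'E'
from h import *
for n in("scene","top"):
    c=read_camera(n);cv2.imwrite(f"pics/{n}0.png",c["image"]);print(n,{k:v for k,v in c.items() if k!="image"})
print(get_state())
E
```

```text
scene {'fx': 376.66934665702246, 'fy': 376.66934665702246, 'cx': 319.5403313648895, 'cy': 202.50143262735355, 'world_to_cam': array([[ 0.86869851, -0.49533552,  0.00237036, -0.45528538],
       [ 0.27671323,  0.48924587,  0.8270842 , -0.29722851],
       [-0.41084387, -0.7178309 ,  0.56207305, -0.67139742],
       [ 0.        ,  0.        ,  0.        ,  1.        ]])}
top {'fx': 406.17773978883525, 'fy': 406.17773978883525, 'cx': 316.688595926462, 'cy': 201.57080497359073, 'world_to_cam': array([[ 2.17573348e-02, -9.99763281e-01,  7.31307258e-06,
         7.44498060e-02],
       [ 9.91805926e-01,  2.15850840e-02,  1.25916993e-01,
        -6.03669879e-01],
       [-1.25887344e-01, -2.73236502e-03,  9.92040781e-01,
        -1.18282825e+00],
       [ 0.00000000e+00,  0.00000000e+00,  0.00000000e+00,
         1.00000000e+00]])}
{'clock': 0.1, 'joint_pos': array([ 1.05039395e+00,  3.13969550e-01,  4.51231682e-02,  1.30361216e+00,
       -1.42135525e-05,  1.43115635e+00]), 'qvel': array([-0.00232524, -0.00241516,  0.00246645, -0.00114403, -0.00044976,
       -0.00068017]), 'tau': array([ 1.60600812e-03, -4.81727457e+01,  2.99242204e+01,  1.27404579e-02,
       -1.63187647e-04, -1.95212857e-05]), 'tcp_pos': array([0.21349662, 0.53341488, 0.23048538]), 'orientation': array([-2.62608109e-04,  1.89233148e-01,  9.81931833e-01, -7.88560599e-04]), 'wrist_force': array([0.91239969, 0.08078362, 0.79097915]), 'ft_torque': array([-0.02011542, -0.06606449, -0.00762928]), 'grip_force': 0.0, 'finger_gap': 0.08537349030973447}
```

View pics/top0.png

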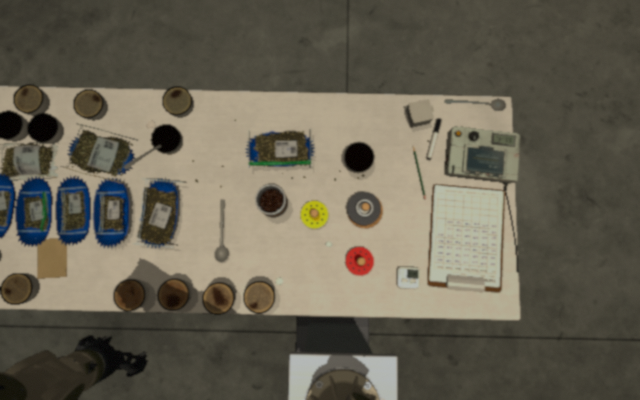

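View pics/scene0.png

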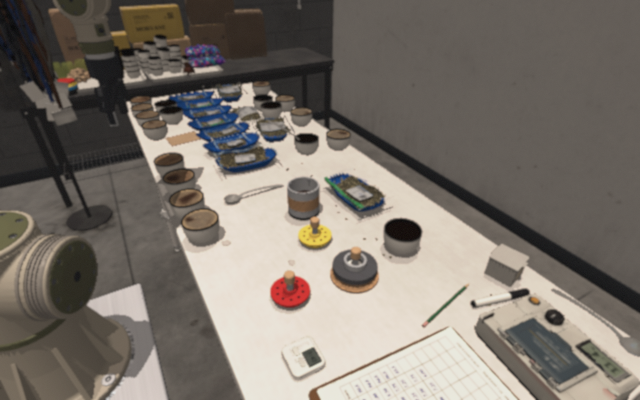

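The top view shows the dark lid set on cork at (364,209). The look-alikes are a red lid at (360,260) and a yellow one at (315,214). The canister is at (271,201), the cup at (358,157), the spoon at (222,230), the timer at (408,277) and the tray at (281,149). I choose the dark set on the cork and check it in a crop.

Run:
```python
from h import *
t=read_camera("top");s=read_camera("scene")
a=cv2.resize(t["image"][160:290,235:405],None,fx=4,fy=4,interpolation=cv2.INTER_CUBIC)[:, :]
b=cv2.resize(s["image"][160:310,265:435],None,fx=4,fy=4,interpolation=cv2.INTER_CUBIC)
cv2.imwrite("pics/c.png",np.hstack([cv2.resize(a,(400,306)),cv2.resize(b,(400,353))[:306]]))
def dark(c,x0,y0,x1,y1):
    h=cv2.cvtColor(c["image"],cv2.COLOR_BGR2HSV)[y0:y1,x0:x1]
    m=((h[...,2]<110)).astype(np.uint8)
    n,l,st,ce=cv2.connectedComponentsWithStats(m)
    i=1+np.argmax(st[1:,4]);k=cv2.findContours((l==i).astype(np.uint8),0,1)[0][0]
    (u,v),r=cv2.minEnclosingCircle(k);return u+x0,v+y0,r,cv2.fitEllipse(k),st[i]
for nm,bx,z in(("lid",(335,180,395,240),.028),("can",(250,178,295,228),.085),("cup",(335,130,385,180),.06)):
    u,v,r,e,st=dark(t,*bx);print(nm,u,v,r,e,st,ray(t,u,v,z))
# knob tops
for nm,(u,v),z in(("knob top",(364,207.5),.074),):print(nm,ray(t,u,v,z))
for nm,(u,v),z in(("knob scene",(355.5,250),.074),("plate scene",(355.5,268),.03),("can rim scene",(303,185.5),.09)):print(nm,ray(s,u,v,z))
```

```text
lid 363.18320655822754 208.22137451171875 17.482656478881836 ((28.09261131286621, 28.285228729248047), (32.89799499511719, 34.1573600769043), 115.13147735595703) [ 11  12  35  34 694] [ 0.58598194 -0.05345773  0.028     ]
can 271.5 201.5 16.324926376342773 ((21.070127487182617, 22.413190841674805), (27.194753646850586, 30.879642486572266), 138.4935302734375) [  6   8  32  32 712] [0.59332778 0.21799954 0.085     ]
cup 357.9328365325928 157.4626865386963 16.133705139160156 ((22.886280059814453, 27.073341369628906), (30.27736473083496, 31.395427703857422), 78.5696029663086) [  7  12  33  31 790] [ 0.73486863 -0.03301648  0.06      ]
knob top [ 0.58295776 -0.05063443  0.074     ]
knob scene [ 0.58098608 -0.05909497  0.074     ]
plate scene [ 0.57723055 -0.06899175  0.03      ]
can rim scene [0.59402933 0.21331462 0.09      ]
```

View pics/c.png

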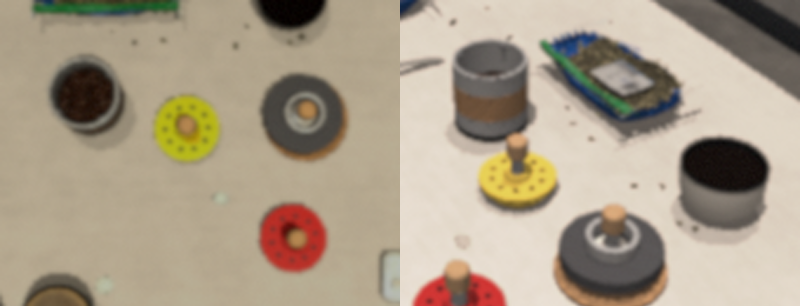

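The crop shows the dark ring cover with collar and wooden knob on the cork mat, at about (305,112) in the top half of the crop. That is the wanted set, at about (0.584,-0.053), and the canister is at about (0.594,0.216). Next I move above the lid.

Emit:
send_rows(
  increments=[
    {"dx":1,"dy":-1.6},
    {"dx":2,"dy":-3.2},
    {"dx":3,"dy":-4.8},
    {"dx":4,"dy":-6.4},
    {"dx":5,"dy":-8},
  ],
)

```text
schema error: expected keys dx, dy, dz, roll, claw
```

Emit:
send_rows(
  increments=[
    {"dx":1,"dy":-1.6},
    {"dx":2,"dy":-3.2},
    {"dx":3,"dy":-4.8},
    {"dx":4,"dy":-6.4},
    {"dx":5,"dy":-8},
  ],
)

```text
schema error: expected keys dx, dy, dz, roll, claw
```

Emit:
send_rows(
  increments=[
    {"dx":1,"dy":-1.6},
    {"dx":2,"dy":-3.2},
    {"dx":3,"dy":-4.8},
    {"dx":4,"dy":-6.2},
    {"dx":4.8,"dy":-7.4},
  ],
)

```text
schema error: expected keys dx, dy, dz, roll, claw
```

Run:
```python
from h import *
c=read_camera("wrist");cv2.imwrite("pics/w1.png",c["image"]);s=get_state();print(s["clock"],s["tcp_pos"],s["orientation"],s["joint_pos"],c["fx"],c["world_to_cam"])
for p in((.584,-.053,.074),(.584,-.053,.045),(.584,-.053,.03)):print(proj(c,p))
```

```text
0.25 [0.21362944 0.53365343 0.23090323] [-1.18051035e-04  1.89254074e-01  9.81928083e-01 -3.48922802e-04] [ 1.05039386e+00  3.13598555e-01  4.56286026e-02  1.30356307e+00
 -2.76946248e-06  1.43119876e+00] 276.0199328278384 [[ 0.37259345  0.92799411 -0.00102265 -0.57426156]
 [-0.88557099  0.35523058 -0.29929125  0.0386835 ]
 [-0.27737724  0.1124196   0.95416125 -0.379898  ]
 [ 0.          0.          0.          1.        ]]
(np.float64(82.88760466314409), np.float64(498.7787404798995))
(np.float64(95.7703657745553), np.float64(477.5685616914408))
(np.float64(101.89506549373581), np.float64(467.48485564845794))
```

View pics/w1.png

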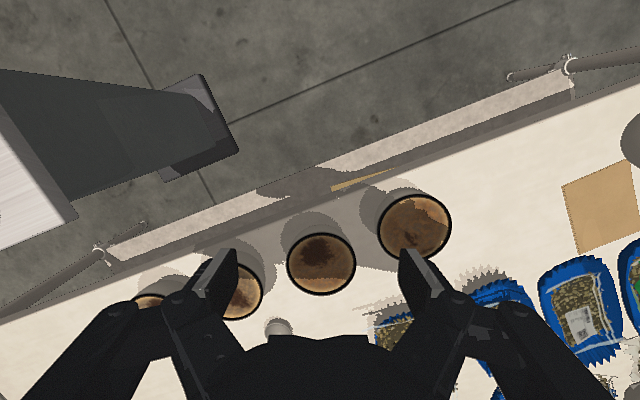

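The rows were refused because every key is required, so the wrist picture only shows the start pose, with the cups near (320,260). I resend the move.

Emit:
send_rows(
  increments=[
    {"dx":1,"dy":-1.6,"dz":0,"roll":0,"claw":1},
    {"dx":2,"dy":-3.2,"dz":0,"roll":0,"claw":1},
    {"dx":3,"dy":-4.8,"dz":0,"roll":0,"claw":1},
    {"dx":4,"dy":-6.4,"dz":0,"roll":0,"claw":1},
    {"dx":5,"dy":-8,"dz":0,"roll":0,"claw":1},
  ],
)

```text
clock: 0.88
tcp_pos: [0.3393, 0.3325, 0.2314]
orientation: [0.0, 0.189, 0.982, 0.0]
wrist_force: [0.9, -0.3, 0.2]
finger_gap: 0.0853
grip_force: 0.0
```

Emit:
send_rows(
  increments=[
    {"dx":1,"dy":-1.6,"dz":0,"roll":0,"claw":1},
    {"dx":2,"dy":-3.2,"dz":0,"roll":0,"claw":1},
    {"dx":3,"dy":-4.8,"dz":0,"roll":0,"claw":1},
    {"dx":4,"dy":-6.4,"dz":0,"roll":0,"claw":1},
    {"dx":5,"dy":-8,"dz":0,"roll":0,"claw":1},
  ],
)

```text
clock: 1.5
tcp_pos: [0.4644, 0.1324, 0.2314]
orientation: [0.0, 0.189, 0.982, 0.0]
wrist_force: [-1.1, -0.3, -0.1]
finger_gap: 0.0858
grip_force: 0.0
```

Emit:
send_rows(
  increments=[
    {"dx":1,"dy":-1.6,"dz":0,"roll":0,"claw":1},
    {"dx":2,"dy":-3.2,"dz":0,"roll":0,"claw":1},
    {"dx":3,"dy":-4.8,"dz":0,"roll":0,"claw":1},
    {"dx":4,"dy":-6.2,"dz":0,"roll":0,"claw":1},
    {"dx":4.8,"dy":-7.4,"dz":0,"roll":0,"claw":1},
  ],
)

```text
clock: 2.12
tcp_pos: [0.5845, -0.0528, 0.231]
orientation: [-0.0, 0.19, 0.982, 0.0]
wrist_force: [0.5, -0.0, -0.1]
finger_gap: 0.0852
grip_force: 0.0
```

Run:
```python
from h import *
c=read_camera("wrist");cv2.imwrite("pics/w2.png",c["image"]);s=get_state();print(s["clock"],s["tcp_pos"],s["orientation"],s["joint_pos"])
for p in((.584,-.053,.074),(.584,-.053,.045),(.584,-.053,.03)):print(proj(c,p))
```

```text
2.175 [ 0.58683468 -0.05628549  0.23053481] [ 1.10081273e-03  1.90987046e-01  9.81591465e-01 -9.65540904e-04] [-0.23079499  0.34021536  0.08215479  1.3104612  -0.00184462  0.15353854]
(np.float64(317.4618382568661), np.float64(182.76796617682032))
(np.float64(317.4740298317278), np.float64(176.92505717023087))
(np.float64(317.4795809815618), np.float64(174.26462455755168))
```

View pics/w2.png

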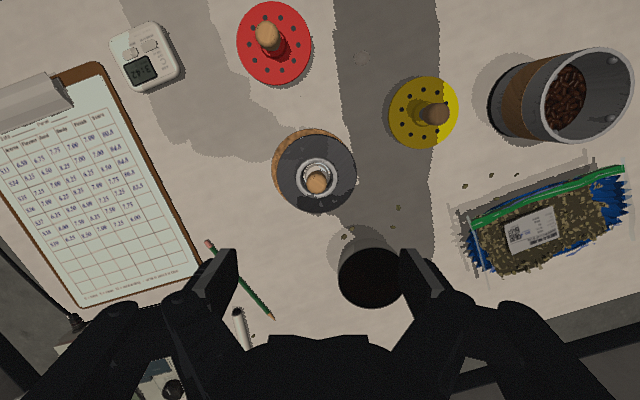

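The wrist view shows the knob at (317,181) inside the collar on the dark plate, and the canister mouth at (590,90). Now I measure both precisely, with the arm settled.

```bash
cat >> h.py <<'E'
def knob(c,x0,y0,x1,y1,z):
    h=cv2.cvtColor(c["image"],cv2.COLOR_BGR2HSV)[y0:y1,x0:x1]
    m=((h[...,0]<22)&(h[...,1]>90)&(h[...,2]>90)).astype(np.uint8)
    n,l,st,ce=cv2.connectedComponentsWithStats(m)
    i=1+np.argmax(st[1:,4]);k=cv2.findContours((l==i).astype(np.uint8),0,1)[0][0]
    (u,v),r=cv2.minEnclosingCircle(k);return u+x0,v+y0,r,st[i],ray(c,u+x0,v+y0,z)
E
python3 - <<'E'
from h import *
c=read_camera("wrist");im=c["image"];s=get_state();print(s["clock"],s["tcp_pos"])
print("knob",knob(c,290,155,345,198,.074), 276*.024/0.36)
def ell(lo,hi,x0,y0,x1,y1,z,n):
    h=cv2.cvtColor(im,cv2.COLOR_BGR2HSV)[y0:y1,x0:x1]
    m=((h[...,2]>=lo)&(h[...,2]<hi)&(h[...,1]<80)).astype(np.uint8)
    m=cv2.morphologyEx(m,cv2.MORPH_OPEN,np.ones((3,3),np.uint8))
    _,l,st,_=cv2.connectedComponentsWithStats(m);i=1+np.argmax(st[1:,4])
    k=cv2.findContours((l==i).astype(np.uint8),0,1)[0]
    k=cv2.convexHull(max(k,key=len));e=cv2.fitEllipse(k)
    print(n,e[0][0]+x0,e[0][1]+y0,e[1],st[i],ray(c,e[0][0]+x0,e[0][1]+y0,z))
ell(0,100,265,125,365,215,.030,"plate")
ell(120,256,290,150,345,205,.045,"collar")
big=cv2.resize(im[40:220,260:640],None,fx=2,fy=2,interpolation=cv2.INTER_CUBIC);cv2.imwrite("pics/w3.png",big)
E
```

```text
2.225 [ 0.58539961 -0.05429438  0.23046522]
knob (318.2916660308838, 180.0833339691162, 10.083520889282227, array([ 19,  16,  20,  20, 313], dtype=int32), array([ 0.58399452, -0.05484546,  0.074     ])) 18.400000000000002
plate 343.0283660888672 169.81219482421875 (92.24100494384766, 131.34005737304688) [  14    0   86   90 4876] [ 0.59339451 -0.02492733  0.03      ]
collar 318.3055229187012 174.72921180725098 (39.66035079956055, 41.20893478393555) [  8   8  41  37 351] [ 0.58441581 -0.05497327  0.045     ]
```

View pics/w3.png

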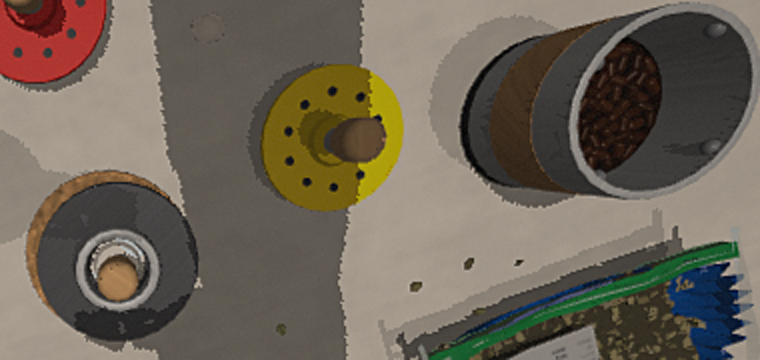

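The crop shows the knob at (117,278) concentric with its collar, and the canister mouth at about (664,100). The knob at (0.584,-0.055) agrees with the collar. Now I descend partway.

Emit:
send_rows(
  increments=[
    {"dx":0,"dy":-0.1,"dz":-1.2,"roll":0,"claw":1},
    {"dx":0,"dy":-0.1,"dz":-2.4,"roll":0,"claw":1},
    {"dx":0,"dy":-0.1,"dz":-3.6,"roll":0,"claw":1},
    {"dx":0,"dy":-0.1,"dz":-4.4,"roll":0,"claw":1},
    {"dx":0,"dy":-0.1,"dz":-4.4,"roll":0,"claw":1},
  ],
)

```text
clock: 2.85
tcp_pos: [0.5818, -0.0526, 0.1197]
orientation: [-0.002, 0.189, 0.982, 0.0]
wrist_force: [0.3, 0.2, 0.3]
finger_gap: 0.0854
grip_force: 0.0
```

Run:
```python
from h import *
c=read_camera("wrist");s=get_state();print(s["clock"],s["tcp_pos"],s["wrist_force"])
u,v=proj(c,(.584,-.055,.074));print(u,v)
print("knob",knob(c,int(u)-40,int(v)-40,int(u)+40,int(v)+20,.074))
t=get_state();print(t["tcp_pos"])
```

```text
2.9 [ 0.58286629 -0.05293733  0.12100985] [ 0.63207081 -0.17566278  0.38024736]
316.0616252694715 224.4823627340965
knob (316.3591842651367, 223.02857208251953, 14.913702011108398, array([ 26,  26,  29,  27, 579], dtype=int32), array([ 0.58301135, -0.05436572,  0.074     ]))
[ 0.58286629 -0.05293733  0.12100985]
```

Emit:
send_rows(
  increments=[
    {"dx":0,"dy":-0.05,"dz":-1,"roll":0,"claw":1},
    {"dx":0,"dy":-0.05,"dz":-2,"roll":0,"claw":1},
    {"dx":0,"dy":-0.05,"dz":-2.6,"roll":0,"claw":1},
    {"dx":0,"dy":-0.05,"dz":-2.85,"roll":0,"claw":1},
    {"dx":0,"dy":-0.05,"dz":-2.85,"roll":0,"claw":0},
  ],
  grip_force=60,
)

```text
clock: 3.52
tcp_pos: [0.584, -0.0549, 0.0505]
orientation: [0.0, 0.189, 0.982, 0.0]
wrist_force: [0.0, -0.0, 0.2]
finger_gap: 0.0697
grip_force: 0.0
```

Emit:
send_rows(
  increments=[
    {"dx":0,"dy":0,"dz":0,"roll":0,"claw":-0.6},
    {"dx":0,"dy":0,"dz":0,"roll":0,"claw":-1},
    {"dx":0,"dy":0,"dz":0,"roll":0,"claw":-1},
    {"dx":0,"dy":0,"dz":0,"roll":0,"claw":-1},
    {"dx":0,"dy":0,"dz":0,"roll":0,"claw":-1},
  ],
  grip_force=60,
)

```text
clock: 4.15
tcp_pos: [0.5844, -0.0548, 0.0509]
orientation: [0.001, 0.189, 0.982, 0.0]
wrist_force: [-0.8, 2.5, 5.6]
finger_gap: 0.0216
grip_force: 58.8
```

Emit:
send_rows(
  increments=[
    {"dx":0,"dy":0,"dz":0.4,"roll":0,"claw":-1},
    {"dx":0,"dy":0,"dz":0.8,"roll":0,"claw":-1},
    {"dx":0,"dy":0,"dz":1.4,"roll":0,"claw":-1},
    {"dx":0,"dy":0,"dz":2.0,"roll":0,"claw":-1},
    {"dx":0,"dy":0,"dz":2.6,"roll":0,"claw":-1},
  ],
  grip_force=60,
)

```text
clock: 4.78
tcp_pos: [0.5839, -0.055, 0.1165]
orientation: [0.0, 0.189, 0.982, 0.0]
wrist_force: [0.7, 0.7, -2.7]
finger_gap: 0.0216
grip_force: 59.0
```

Emit:
send_rows(
  increments=[
    {"dx":0,"dy":0,"dz":0.6,"roll":0,"claw":-1},
    {"dx":0,"dy":0,"dz":1.2,"roll":0,"claw":-1},
    {"dx":0,"dy":0,"dz":1.8,"roll":0,"claw":-1},
    {"dx":0,"dy":0,"dz":1.8,"roll":0,"claw":-1},
    {"dx":0,"dy":0,"dz":1.8,"roll":0,"claw":-1},
  ],
  grip_force=60,
)

```text
clock: 5.4
tcp_pos: [0.5835, -0.0549, 0.1597]
orientation: [-0.0, 0.189, 0.982, 0.0]
wrist_force: [0.2, 0.3, -2.0]
finger_gap: 0.0215
grip_force: 59.0
```

Run:
```python
from h import *
s=get_state();print(s["clock"],s["tcp_pos"],s["orientation"],s["wrist_force"],s["finger_gap"])
a=read_camera("wrist");b=read_camera("scene")
u,v=map(int,proj(b,s["tcp_pos"]));v=max(v,75);u=max(u,100)
p=cv2.resize(b["image"][v-75:v+75,u-100:u+100],(400,300))
cv2.imwrite("pics/g1.png",np.hstack([cv2.resize(a["image"][60:360,120:520],(400,300)),p]))
```

```text
5.4 [ 0.58350295 -0.05485373  0.15969438] [-2.75782158e-04  1.89236747e-01  9.81931451e-01  4.49110066e-05] [ 0.21007734  0.32570974 -2.03112687] 0.021476576557201164
```

View pics/g1.png

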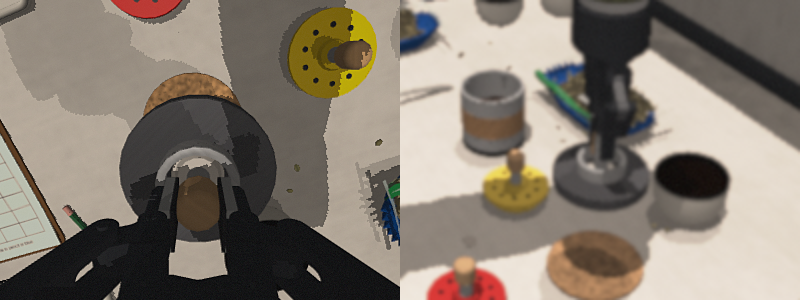

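The crop shows both lids hanging level from the knob, with the cork mat left bare at (597,265). The 2.0 N wrist force matches their combined weight. I move halfway and measure the canister mouth.

Emit:
send_rows(
  increments=[
    {"dx":0,"dy":0.8,"dz":0,"roll":0,"claw":-1},
    {"dx":0,"dy":2.2,"dz":0,"roll":0,"claw":-1},
    {"dx":0,"dy":3.6,"dz":0,"roll":0,"claw":-1},
    {"dx":0,"dy":4.6,"dz":0,"roll":0,"claw":-1},
    {"dx":0,"dy":5,"dz":0,"roll":0,"claw":-1},
  ],
)

```text
clock: 6.12
tcp_pos: [0.5831, 0.0724, 0.1597]
orientation: [-0.0, 0.188, 0.982, 0.0]
wrist_force: [-0.0, 0.1, -1.6]
finger_gap: 0.0215
grip_force: 59.1
```

Emit:
send_rows(
  increments=[
    {"dx":0,"dy":0,"dz":0,"roll":0,"claw":-1},
    {"dx":0,"dy":0,"dz":0,"roll":0,"claw":-1},
    {"dx":0,"dy":0,"dz":0,"roll":0,"claw":-1},
    {"dx":0,"dy":0,"dz":0,"roll":0,"claw":-1},
    {"dx":0,"dy":0,"dz":0,"roll":0,"claw":-1},
  ],
)

```text
clock: 6.75
tcp_pos: [0.5838, 0.0697, 0.1601]
orientation: [0.0, 0.19, 0.982, 0.0]
wrist_force: [-0.4, 0.4, -3.0]
finger_gap: 0.0216
grip_force: 59.1
```

Run:
```python
from h import *
from scipy.optimize import least_squares
s=get_state();print(s["clock"],s["tcp_pos"])
def warp(c,z,cx,cy,h=.075,ppm=2500):
    # plane rectification onto z
    src=np.float32([[cx-h,cy-h,z],[cx+h,cy-h,z],[cx+h,cy+h,z],[cx-h,cy+h,z]])
    px=np.float32([proj(c,p) for p in src]);N=int(2*h*ppm)
    return cv2.warpPerspective(c["image"],cv2.getPerspectiveTransform(px,np.float32([[0,0],[N,0],[N,N],[0,N]])),(N,N))
out=[]
for n in("wrist","top","scene"):
    c=read_camera(n);w=warp(c,.09,.594,.216);out.append(cv2.resize(w,(266,266)))
cv2.imwrite("pics/m1.png",np.hstack(out))
```

```text
6.75 [0.58378463 0.06965412 0.16009626]
```

View pics/m1.png

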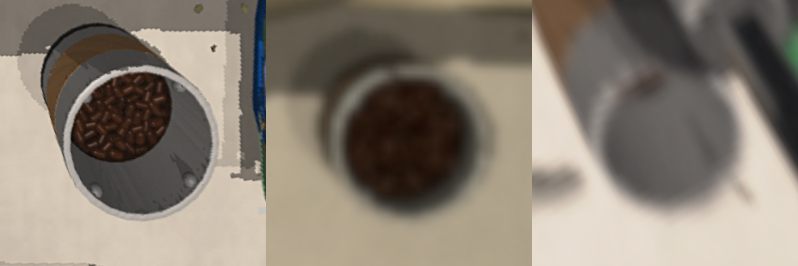

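The rectified wrist view (left) shows the whole bright rim, centred at about (140,143). I fit a circle to its inner edge, which must be 80 mm across.

```bash
cat >> h.py <<'E'
def warp(c,z,cx,cy,h=.075,ppm=4000):
    src=np.float32([[cx-h,cy-h,z],[cx+h,cy-h,z],[cx+h,cy+h,z],[cx-h,cy+h,z]])
    px=np.float32([proj(c,p) for p in src]);N=int(2*h*ppm)
    return cv2.warpPerspective(c["image"],cv2.getPerspectiveTransform(px,np.float32([[0,0],[N,0],[N,N],[0,N]])),(N,N))
E
python3 - <<'E'
from h import *
for n in("wrist","top"):
    c=read_camera(n);x0,y0=.598,.2205
    g=cv2.cvtColor(warp(c,.09,x0,y0),cv2.COLOR_BGR2GRAY).astype(float)
    P=cv2.GaussianBlur(cv2.warpPolar(g,(240,360),(300,300),240,cv2.WARP_POLAR_LINEAR),(5,5),0)
    d=np.diff(P,axis=1)[:,130:200]     # 32..50 mm
    for nm,r in(("inner",130+d[:, :48].argmax(1)),):
        th=np.deg2rad(np.arange(360));X=r*np.cos(th)/4;Y=r*np.sin(th)/4;ok=np.ones(360,bool)
        for _ in range(6):
            A=np.c_[2*X,2*Y,np.ones(360)];q=np.linalg.lstsq(A[ok],(X**2+Y**2)[ok],rcond=None)[0]
            R=np.sqrt(q[2]+q[0]**2+q[1]**2);e=np.hypot(X-q[0],Y-q[1])-R;ok=abs(e)<max(1.0,1.5*np.median(abs(e)))
        print(n,nm,x0+q[0]/1e3,y0+q[1]/1e3,"R",R,ok.sum(),e[ok].std())
s=get_state();print(s["tcp_pos"])
E
```

```text
wrist inner 0.5984076579658932 0.22151729832198744 R 39.872753768798205 344 0.14588840189734287
top inner 0.6002963870303114 0.22310178141325826 R 37.975466243306464 291 0.5364164920543156
[0.5837296  0.07006166 0.1600784 ]
```

The wrist fit gives R = 39.9 mm with the centre at (0.5984, 0.2215), which matches the given size. I move over the mouth.

Emit:
send_rows(
  increments=[
    {"dx":0.1,"dy":1.2,"dz":0,"roll":0,"claw":-1},
    {"dx":0.2,"dy":2.8,"dz":0,"roll":0,"claw":-1},
    {"dx":0.4,"dy":4.4,"dz":0,"roll":0,"claw":-1},
    {"dx":0.58,"dy":5.6,"dz":0,"roll":0,"claw":-1},
    {"dx":0.58,"dy":6.06,"dz":0,"roll":0,"claw":-1},
  ],
)

```text
clock: 7.62
tcp_pos: [0.5982, 0.2233, 0.1598]
orientation: [0.0, 0.188, 0.982, 0.0]
wrist_force: [0.3, -0.3, -1.9]
finger_gap: 0.0218
grip_force: 59.2
```

Emit:
send_rows(
  increments=[
    {"dx":0,"dy":0,"dz":0,"roll":0,"claw":-1},
    {"dx":0,"dy":0,"dz":0,"roll":0,"claw":-1},
    {"dx":0,"dy":0,"dz":0,"roll":0,"claw":-1},
    {"dx":0,"dy":0,"dz":-0.3,"roll":0,"claw":-1},
    {"dx":0,"dy":0,"dz":-0.6,"roll":0,"claw":-1},
  ],
)

```text
clock: 8.25
tcp_pos: [0.5982, 0.2211, 0.1445]
orientation: [-0.0, 0.19, 0.982, -0.0]
wrist_force: [-0.8, 0.6, -1.2]
finger_gap: 0.0217
grip_force: 59.2
```

Emit:
send_rows(
  increments=[
    {"dx":0,"dy":0,"dz":-0.2,"roll":0,"claw":-1},
    {"dx":0,"dy":0,"dz":-0.4,"roll":0,"claw":-1},
    {"dx":0,"dy":0,"dz":-0.55,"roll":0,"claw":-1},
    {"dx":0,"dy":0,"dz":-0.65,"roll":0,"claw":-1},
    {"dx":0,"dy":0,"dz":-0.65,"roll":0,"claw":-1},
  ],
)

```text
clock: 8.88
tcp_pos: [0.5982, 0.2216, 0.1287]
orientation: [-0.0, 0.189, 0.982, 0.0]
wrist_force: [-0.3, 0.7, -3.0]
finger_gap: 0.0215
grip_force: 59.2
```

Emit:
send_rows(
  increments=[
    {"dx":0,"dy":0,"dz":-0.05,"roll":0,"claw":-1},
    {"dx":0,"dy":0,"dz":-0.1,"roll":0,"claw":-1},
    {"dx":0,"dy":0,"dz":-0.15,"roll":0,"claw":-1},
    {"dx":0,"dy":0,"dz":-0.2,"roll":0,"claw":-1},
    {"dx":0,"dy":0,"dz":-0.2,"roll":0,"claw":-1},
  ],
)

```text
clock: 9.5
tcp_pos: [0.5982, 0.222, 0.1252]
orientation: [0.0, 0.189, 0.982, 0.001]
wrist_force: [-2.8, 1.2, 4.9]
finger_gap: 0.0213
grip_force: 60.1
```

Emit:
send_rows(
  increments=[
    {"dx":0,"dy":0,"dz":-0.05,"roll":0,"claw":-1},
    {"dx":0,"dy":0,"dz":-0.1,"roll":0,"claw":-1},
    {"dx":0,"dy":0,"dz":-0.15,"roll":0,"claw":-1},
    {"dx":0,"dy":0,"dz":-0.18,"roll":0,"claw":-1},
    {"dx":0,"dy":0,"dz":-0.18,"roll":0,"claw":-1},
  ],
)

```text
clock: 10.12
tcp_pos: [0.5982, 0.2219, 0.1198]
orientation: [0.0, 0.189, 0.982, 0.0]
wrist_force: [-2.4, 2.3, 5.6]
finger_gap: 0.0216
grip_force: 60.1
```

Emit:
send_rows(
  increments=[
    {"dx":0,"dy":0,"dz":-0.06,"roll":0,"claw":-1},
    {"dx":0,"dy":0,"dz":-0.12,"roll":0,"claw":-1},
    {"dx":0,"dy":0,"dz":-0.12,"roll":0,"claw":-1},
    {"dx":0,"dy":0,"dz":-0.06,"roll":0,"claw":-1},
    {"dx":0,"dy":0,"dz":0,"roll":0,"claw":-1},
  ],
)

```text
clock: 10.75
tcp_pos: [0.5982, 0.2218, 0.1199]
orientation: [0.0, 0.189, 0.982, 0.0]
wrist_force: [-1.8, 2.3, 0.7]
finger_gap: 0.0218
grip_force: 59.6
```

Pressed flush, with the TCP at the predicted height. Now I release the knob and descend to the collar.

Emit:
send_rows(
  increments=[
    {"dx":0,"dy":0,"dz":0,"roll":0,"claw":-0.4},
    {"dx":0,"dy":0,"dz":0,"roll":0,"claw":0.3},
    {"dx":0,"dy":0,"dz":0,"roll":0,"claw":1},
    {"dx":0,"dy":0,"dz":0,"roll":0,"claw":1},
    {"dx":0,"dy":0,"dz":0,"roll":0,"claw":1},
  ],
)

```text
clock: 11.38
tcp_pos: [0.5983, 0.2215, 0.1192]
orientation: [-0.0, 0.189, 0.982, -0.0]
wrist_force: [-1.4, -0.4, 0.2]
finger_gap: 0.0853
grip_force: 0.0
```

Run:
```python
from h import *
s=get_state();print(s["clock"],s["tcp_pos"],s["wrist_force"],s["finger_gap"])
c=read_camera("wrist");b=read_camera("scene")
print("knob",knob(c,280,190,360,270,.143))
u,v=map(int,proj(b,(.598,.222,.09)))
cv2.imwrite("pics/r1.png",np.hstack([cv2.resize(c["image"][60:360,120:520],(400,300)),cv2.resize(b["image"][v-60:v+60,u-80:u+80],(400,300),interpolation=cv2.INTER_CUBIC)]))
```

```text
11.375 [0.5982593  0.22154335 0.11922292] [-1.41393347 -0.4369798   0.22462122] 0.08527478895122442Traceback (most recent call last):
  File "<stdin>", line 4, in <module>
  File "h.py", line 14, in knob
    i=1+np.argmax(st[1:,4]);k=cv2.findContours((l==i).astype(np.uint8),0,1)[0][0]
        ~~~~~~~~~^^^^^^^^^^
    return _wrapfunc(a, 'argmax', axis=axis, out=out, **kwds)
    return bound(*args, **kwds)
ValueError: attempt to get argmax of an empty sequence
```

Emit:
send_rows(
  increments=[
    {"dx":0,"dy":0,"dz":-0.3,"roll":0,"claw":1},
    {"dx":0,"dy":0,"dz":-0.55,"roll":0,"claw":1},
    {"dx":0,"dy":0,"dz":-0.75,"roll":0,"claw":1},
    {"dx":0,"dy":0,"dz":-0.82,"roll":0,"claw":1},
    {"dx":0,"dy":0,"dz":-0.82,"roll":0,"claw":0.6},
  ],
  grip_force=40,
)

```text
clock: 12.1
tcp_pos: [0.5982, 0.2216, 0.0986]
orientation: [-0.0, 0.189, 0.982, -0.0]
wrist_force: [-0.8, 0.2, -0.4]
finger_gap: 0.0696
grip_force: 0.0
```

Emit:
send_rows(
  increments=[
    {"dx":0,"dy":0,"dz":0,"roll":0,"claw":0.3},
    {"dx":0,"dy":0,"dz":0,"roll":0,"claw":0},
    {"dx":0,"dy":0,"dz":0,"roll":0,"claw":-0.3},
    {"dx":0,"dy":0,"dz":0,"roll":0,"claw":-0.3},
    {"dx":0,"dy":0,"dz":0,"roll":0,"claw":-0.3},
  ],
  grip_force=40,
)

```text
clock: 12.72
tcp_pos: [0.5987, 0.2217, 0.0996]
orientation: [0.001, 0.189, 0.982, 0.0]
wrist_force: [-1.1, -0.6, 6.2]
finger_gap: 0.0504
grip_force: 41.9
```

Run:
```python
from h import *
s=get_state();print(s["clock"],s["tcp_pos"],s["wrist_force"],s["ft_torque"],s["finger_gap"],s["grip_force"])
c=read_camera("wrist");b=read_camera("scene")
u,v=map(int,proj(b,(.598,.222,.09)))
cv2.imwrite("pics/r1.png",np.hstack([cv2.resize(c["image"][60:360,120:520],(400,300)),cv2.resize(b["image"][v-60:v+60,u-80:u+80],(400,300),interpolation=cv2.INTER_CUBIC)]))
```

```text
12.725 [0.59869031 0.22169562 0.09960809] [-1.14231895 -0.64675097  6.21375057] [-0.11786023  0.14908146 -0.01911728] 0.0503944046383082 41.94706169888377
```

View pics/r1.png

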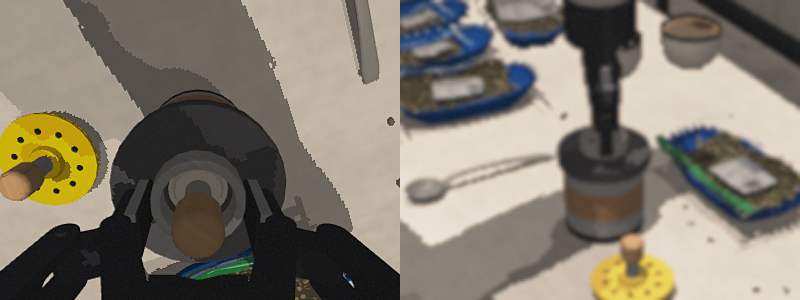

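The view shows the fingers on the collar around (200,195), straddling the knob, with the lid level on the canister. I lift straight up.

Emit:
send_rows(
  increments=[
    {"dx":0,"dy":0,"dz":0.15,"roll":0,"claw":-0.3},
    {"dx":0,"dy":0,"dz":0.3,"roll":0,"claw":-0.3},
    {"dx":0,"dy":0,"dz":0.5,"roll":0,"claw":-0.3},
    {"dx":0,"dy":0,"dz":0.8,"roll":0,"claw":-0.3},
    {"dx":0,"dy":0,"dz":1.2,"roll":0,"claw":-0.3},
  ],
)

```text
clock: 13.45
tcp_pos: [0.5981, 0.2216, 0.1293]
orientation: [-0.0, 0.189, 0.982, -0.0]
wrist_force: [1.1, 0.5, -2.0]
finger_gap: 0.0503
grip_force: 41.7
```

Emit:
send_rows(
  increments=[
    {"dx":0,"dy":0,"dz":0.6,"roll":0,"claw":-0.3},
    {"dx":0,"dy":0,"dz":1.4,"roll":0,"claw":-0.3},
    {"dx":0,"dy":0,"dz":2.2,"roll":0,"claw":-0.3},
    {"dx":0,"dy":0,"dz":3.0,"roll":0,"claw":-0.3},
    {"dx":0,"dy":0,"dz":3.7,"roll":0,"claw":-0.3},
  ],
)

```text
clock: 14.08
tcp_pos: [0.5985, 0.2217, 0.2234]
orientation: [0.001, 0.189, 0.982, 0.0]
wrist_force: [-0.1, 0.6, -1.8]
finger_gap: 0.0503
grip_force: 41.7
```

Emit:
send_rows(
  increments=[
    {"dx":0,"dy":0,"dz":0.3,"roll":0,"claw":-0.3},
    {"dx":0,"dy":0,"dz":0.5,"roll":0,"claw":-0.3},
    {"dx":0,"dy":0,"dz":0.5,"roll":0,"claw":-0.3},
    {"dx":0,"dy":0,"dz":0.5,"roll":0,"claw":-0.3},
    {"dx":0,"dy":0,"dz":0.5,"roll":0,"claw":-0.3},
  ],
)

```text
clock: 14.7
tcp_pos: [0.5979, 0.2215, 0.2332]
orientation: [-0.001, 0.189, 0.982, -0.0]
wrist_force: [0.8, 0.0, -1.4]
finger_gap: 0.05
grip_force: 41.7
```

Run:
```python
from h import *
s=get_state();print(s["clock"],s["tcp_pos"],s["wrist_force"],s["finger_gap"],s["grip_force"],abs(s["qvel"]).max())
c=read_camera("wrist");b=read_camera("scene")
u,v=map(int,proj(b,(.598,.222,.13)))
cv2.imwrite("pics/f1.png",np.hstack([cv2.resize(c["image"][60:360,120:520],(400,300)),cv2.resize(b["image"][v-75:v+75,u-100:u+100],(400,300),interpolation=cv2.INTER_CUBIC)]))
```

```text
14.7 [0.5979259  0.22152243 0.23316631] [ 0.82700761  0.0407344  -1.41032394] 0.05003907003329052 41.66346604004502 0.003150517377846152
```

View pics/f1.png

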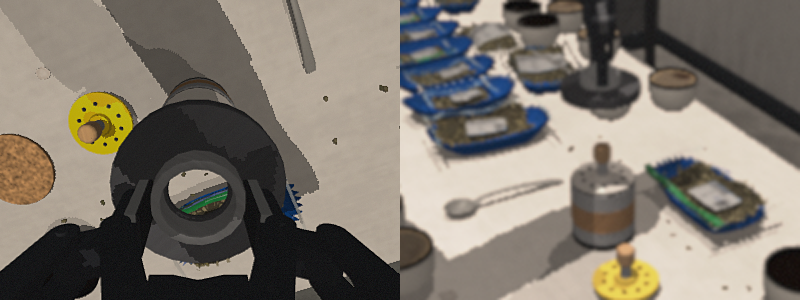

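The outer lid hangs level at (600,90) in the crop. The inner lid sits flush on the canister with its vents open at (603,185), and the canister is upright. I hand in.

```bash
python3 -c "from h import *; print(hand_in())"
```

```text
the job is handed in; nothing more can be done
None
```

The job is handed in at about 15 s of the 46 s limit: the inner lid looks flush on the upright canister with its vents open, and the outer lid is held level about 13 cm above where it sat; no verdict was returned.

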